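# Tuck the filler-cap strip under the sprung arm

### The arm

A 6-joint arm with a two-finger parallel gripper is mounted at the origin on the work surface; the furniture and walls round the work are solid. World frame = base frame: x ahead of the robot, y to its left, z up, the work surface at z = 0. Lengths are in m, angles in rad, forces in N, time in s.
With the tool pointing down it reaches from about 0.275 to 0.85 m from the base axis. Payload 19 kg.
Tool frame: the origin (TCP) lies at the very end of the fingers, on their centre line; the grasp point (between the pads) lies 19 mm behind it (tcp_to_grasp is the distance from the TCP to the grasp point, in m); z points along the fingers, y is the line along which they close (so a half turn about z gives the same grasp; the last joint's range is limited). The gripper opens to 85 mm and grips with 20 to 120 N. Pads are 22 mm wide; open, the fingers measure 114 mm over their backs; the gripper's body (76 mm by 85 mm) begins 54 mm behind the grasp point. The pads swing forward as they close: fully open they stand 13 mm farther back than shut.
Start: joints at [1.184, 0.15, 1.437, -0, 1.554, -0.134], TCP at [0.144, 0.557, 0.231] pointing down, gripper open.
Joint ranges: [-2.8, 2.8], [-0.68, 2.1], [0.12, 2.68], [-1.39, 4.53], [0.16, 2.79], [-2.81, 2.81]. Speed limits (rad/s): [1.89, 1.89, 2.22, 3.01, 3.01, 3.01].

### API

Orientations are given as a 3x3 rotation matrix whose columns are the frame's x, y, z axes.
In Python, from rig import get_obs, read_camera, close_job, tcp_to_grasp gives the robot as it stands. The module is installed in compiled form; this text tells all that it offers.
- The arm moves only by the tool step_arm, never from a script. Its argument "series" is one flat list of numbers, 6 for each row, row after row: the shift along the tool's x, y, z as a fraction of full scale, then the turn, a rotation vector about the tool's x, y, z as a fraction of full scale. In form: [tx, ty, tz, wx, wy, wz, tx, ty, tz, wx, wy, wz, ...]. A call has exactly 5 rows; each row is the pose to reach, as a shift and turn from the pose commanded when the call began, along the tool's axes at that moment; what a row does not reach only later rows make up. Full scale, the value 1, is 0.4 m for a shift and 30 degrees for a turn. A row lasts 1/8 s, in which the tool goes at most 62.5 mm and 10.7 degrees, less where a joint would pass 70% of its speed; a pose out of reach is approached as far as the arm can. A call with a number of a shift or a turn outside -1 to 1 is refused whole. A call with a gripper value outside its range is refused whole. "grip" is the closure, from 0 (fully open) to 1 (shut), set as the call begins (left out, the last holds). The fingers move at their own pace and stop on an object; "grip_force" is the grip in N (left out, the last holds). Time passes only in rows, so rows that repeat a pose let the fingers close, or fill a call up. It gives the time, the measured TCP pose, the force, the opening and the grip force at its end, in the units of the state.
- get_obs(): the state, without advancing time (a new reading comes with each control period).
- read_camera(name): name is "scene" or "top" or "wrist"; returns a dict with "color" (384x512x3 uint8, red, green, blue), "depth" (384x512 float32, m along the optical axis (not along the pixel's ray), 0 where there is no reading), "fovy" (degrees; the focal length in pixels is half the picture's height over the tangent of half this angle, whatever the lens; pixels are square), "cx", "cy" (the principal point, pixels), "xyz" and "orientation" of the camera in the world. Camera axes: x right, y down, z forward; pixel columns grow to the right and rows downward; lengths in m; the calibration is good to about 2 mm. A picture is of the moment at which its call begins.
- close_job(): hands the job in; it is judged then, once.
The state is a dict: "clock": time; "joints": joint angles; "joint_vel": joint speeds; "joint_torque": joint torques, N m; "tool_pos": TCP position; "eef_rot": TCP orientation; "ft_force": force on the tool from outside, world axes, zero at the start; "moment": the same for the moment, N m; "opening": finger opening in m; "grip_force": force on a finger pad.
Only numpy, scipy, OpenCV 4.12 (cv2) and the standard library are available. Lean on these libraries where they do the work, as an engineer would, in place of code of your own. Each camera call takes 0.05 s, during which the arm holds its last target. There are 200 camera calls.

### The job

Pick up the strip of battery filler caps from the bench and slide it, caps up as it lies, under the sprung arm of the bench stand, on top of the flat cover that the arm already holds. Push it straight in until its end meets the back stop, and leave both held there by the arm, without disturbing the cover or the other things on the bench.

Things in the scene. Friction and masses are not known exactly. Their poses are not given: they have to be found in the camera images.
- caps_center (a point): Centre (half-way up) of the strip to be moved: black moulded strip of six round filler caps in a row, 111 mm long, 20 wide, 11 high, about 14 g, flat on the bench. y along its length (both ends alike), z up. Caps 18.4 mm across, centred 9, 28 and 46 mm either side of the middle; a grasp across the width is steadiest between the two outer caps of an end, 37 mm from the middle.
- stand_stop (a point): Bench stand, fixed. Point: middle of its back stop's face, level with the flat cover's upper side (24 mm above the bench). x points into the stop, the way the strip is pushed in; y sideways, z up. The plywood deck (top 20 mm above the bench, 92 wide) reaches 80 mm out from the stop towards -x: 31 mm of a strip pushed home overhang it. The stop is 60 wide and rises 11 mm above this point.
- shelf_front (a point): Middle of the front bar (7 mm thick) of the stand's 82 mm wide wire shelf, 160 mm above the bench, 105 mm out from the stop: above the tail of a strip pushed home. So the gripper must lean back out of the stand, 30 to 45 degrees from vertical, fingers pointing down and inwards (+x of stand_stop); lean that way along the strip already when grasping, as the strip stays level.
- hold_arm (a joint): Sprung arm of the stand: a 26 mm wide bent steel strap hinged 45 mm behind the stop face and 50 mm above the bench, reaching out over the stop towards -x. About 0 as it rests on the flat cover; grows as the arm is raised (rad), about 0.18 with the strip under it; spring torque about 0.105 N m at 0, plus 0.3 N m per rad, so that it presses with 2 to 3 N. It comes back by itself.
- strap_nip (a point): Lowest line of the sprung arm, where it presses on the flat cover, 16 mm out from the stop face. From here its lip slopes up outwards at about 18 degrees, steeper at the end, so that an 11 mm high strip pushed in on the flat cover (or 1 to 2 mm above it) lifts the arm by itself; it takes 5 to 15 N of push.
- strap_lip (a point): Outer end of the sprung arm's lip, at rest 64 mm out from the stop face and 22 mm above the flat cover's upper side.
- cover_center (a point): Centre of the loose flat grey cover on the deck under the arm, 78 mm (its x) by 46 mm by 4 mm; it lies with one end close to the stop and must stay there.
- dead_battery: Black battery, 74x117x104 mm, standing on the bench; origin at the centre of its underside. To be left alone.
- spanner: Small spanner, 22x124x6 mm, lying on the bench; origin at the centre of its underside, length along its y. To be left alone.
- grips: Red-handled pliers, 50x173x11 mm, lying on the bench; origin at the centre of the underside, length along y. To be left alone.
- demin: White bottle with a yellow label, 94x97x182 mm, standing on the bench; origin at the centre of its underside. To be left alone.
There are look-alikes about, which are no part of the job. Leave any blue look-alike of the part that bears caps_center alone.

How it is judged:
At the end, for the whole second after the job is handed in: The strip lies level, caps up, on the flat cover under the sprung arm, in line with the stand within 8 degrees and 12 mm sideways, its inner end within 8 mm of the back stop; the arm rests on it (joint 0.10 to 0.26); the cover lies within 11 mm of the stop; all at rest (x of caps_center in the frame of stand_stop above -0.0635 m and y of caps_center in the frame of stand_stop between -0.012 and 0.012 m and z of caps_center in the frame of stand_stop between 0.002 and 0.01 m and angle between the y axis of caps_center and the x axis of stand_stop, either way round below 0.14 rad and angle between caps_center's own z axis and vertical below 0.14 rad and value of joint hold_arm between 0.1 and 0.26 rad and x of cover_center in the frame of stand_stop above -0.05 m and z of cover_center in the frame of stand_stop below 0.003 m and velocity of joint hold_arm below 0.05 rad/s); the robot touches nothing.
It fails at once if the flat cover is pushed or pulled more than 15 mm (distance of cover_center from where it was at the start of the episode above 0.015 m).
It fails at once if the battery, spanner, pliers or bottle is moved more than 25 mm (distance of any of dead_battery, spanner, grips, demin from where it was at the start of the episode above 0.025 m).
It also fails if it takes over 40 s, if anything falls off the work surface, if the arm or the gripper's body presses on something with over 40 N, if the wrist force passes 120 N, or if a joint passes its speed limit or range.

## Working session

There is one attempt and no reset: what is moved stays moved. The work goes in short steps, Python scripts to look and compute and a tool call to move; the robot and the scene stay as the last step left them, time stands still between calls to the robot, and variables do not carry over. Pictures are saved under pics/ and viewed, at most 10 in all, crops included, and the job is handed in when it is done.

Besides the shell and the picture viewer there is one more tool, called as name(argument=value, ...) on one line, values as JSON. step_arm: Moves the arm, as the interface text tells. Shift numbers are shares of 0.4 m and turn numbers shares of 30 degrees, none past 1 either way. Its arguments: {"type":"object","properties":{"series":{"type":"array"},"grip":{"type":"number"},"grip_force":{"type":"number"}},"required":["series"]}

```bash
mkdir -p pics; cat > h.py <<'E'
import numpy as np, cv2, pickle
from rig import get_obs, read_camera, close_job, tcp_to_grasp
def shot(n,f):
    d=read_camera(n); pickle.dump(d,open(f'pics/{f}.pkl','wb')); cv2.imwrite(f'pics/{f}.png',d['color'][:,:,::-1]); return d
def load(f): return pickle.load(open(f'pics/{f}.pkl','rb'))
def cloud(d):
    H,W=d['depth'].shape; f=H/2/np.tan(np.radians(d['fovy'])/2)
    u,v=np.meshgrid(np.arange(W),np.arange(H)); z=d['depth']
    P=np.stack([(u-d['cx'])/f*z,(v-d['cy'])/f*z,z],-1)
    return P@np.array(d['orientation']).T+np.array(d['xyz'])
E
python3 - <<'E'
from h import *
a=shot('scene','s0');b=shot('top','t0')
cv2.imwrite('pics/both.png',cv2.resize(np.vstack([a['color'],b['color']])[:,:,::-1],None,fx=.78,fy=.78))
for d in(a,b):print(d['xyz'],d['orientation'],d['fovy'],d['cx'],d['cy'])
print(get_obs(),tcp_to_grasp)
E
```

```text
[-0.57307555 -0.55307793  1.32918134] [[ 0.46202539 -0.65456957  0.59839052]
 [-0.88685504 -0.33754377  0.31551915]
 [-0.00454624 -0.67646351 -0.73646212]] 44.79192237278883 249.8968634338565 182.579206066805
[ 0.32829509 -0.04864282  1.45575347] [[ 0.01220959 -0.99789333  0.06371685]
 [-0.99991908 -0.01241233 -0.00278693]
 [ 0.00357193 -0.06367767 -0.99796413]] 46.023274699652085 250.29639423581253 194.3001381192458
{'clock': 0.1, 'joints': array([ 1.18403273e+00,  1.50951296e-01,  1.43794732e+00, -1.49085619e-05,
        1.55381612e+00, -1.33977489e-01]), 'joint_vel': array([-0.00158282, -0.00131072, -0.00178373, -0.00015698, -0.00056982,
        0.00107635]), 'joint_torque': array([ 5.60230648e-03, -7.14384341e+01, -5.71794498e+01,  7.65215987e-05,
        7.07334359e-03,  8.12481721e-05]), 'tool_pos': array([0.14373546, 0.55651499, 0.2307369 ]), 'eef_rot': array([[-9.68219406e-01,  2.50102008e-01, -4.09437086e-04],
       [ 2.50102307e-01,  9.68218851e-01, -1.04482383e-03],
       [ 1.35112167e-04, -1.11401987e-03, -9.99999370e-01]]), 'ft_force': array([ 1.27324084, -0.1018139 , -0.73229562]), 'moment': array([ 0.05661676, -0.00939681, -0.02423382]), 'grip_force': 0.0, 'opening': 0.08552119096025587} 0.0187
```

View pics/both.png

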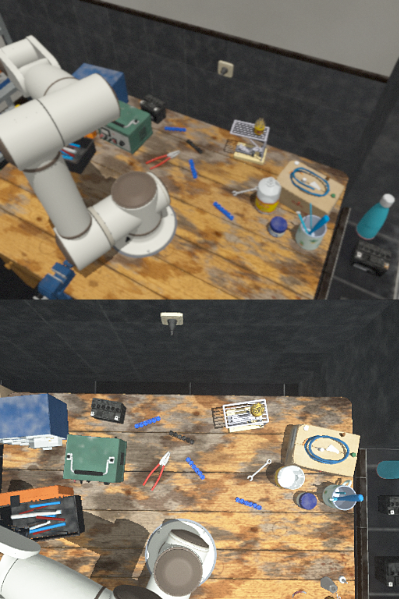

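The upper picture is the scene view and the lower one is the top view. Candidates in top-image pixels: a black strip at about (231,176), and blue strips at about (188,158), (249,216) and (318,263). The black strip fits the description; the stand is at about (312,148). I'll check it in a close crop.

```bash
python3 - <<'E'
from h import *
b=load('t0')
c=b['color'][110:230,190:370][:,:,::-1]
cv2.imwrite('pics/c1.png',cv2.resize(c,None,fx=4.4,fy=4.4,interpolation=cv2.INTER_CUBIC))
P=cloud(b)
for u,v in((231,176),(300,200),(312,148)):print(P[v,u])
g=b['color'].astype(int)
np.set_printoptions(precision=3,suppress=True)
m=(g.max(-1)<75)&(P[...,2]>.004)&(P[...,2]<.03)
n,l,s,ce=cv2.connectedComponentsWithStats(m.astype(np.uint8))
for i in range(1,n):
    if s[i,4]>20: 
        q=P[l==i]; print(s[i],q.mean(0))
        if 210<ce[i][0]<250:
            w,V=np.linalg.eigh(np.cov(q[:,:2].T)); t=(q[:,:2]-q[:,:2].mean(0))@V; print(V[:,1],np.ptp(t,0),q[:,:2].mean(0)+V@((t.max(0)+t.min(0))/2),np.percentile(q[:,2],[5,50,95]))
E
```

```text
[0.47897838 0.01011806 0.00764871]
[ 0.40477371 -0.21315232  0.00075996]
[ 0.57052413 -0.24810296  0.02342631]
[  0  40 219   7 679] [0.909 0.409 0.017]
[ 222   43  235  129 1179] [ 0.829 -0.472  0.017]
[237 177   9   6  21] [ 0.468 -0.022  0.009]
[0.174 0.985] [0.016 0.026] [ 0.468 -0.022] [0.004 0.008 0.013]
[454 190   8  60 203] [ 0.329 -0.711  0.019]
[101 252   8  46 114] [0.159 0.403 0.019]
[455 259   8 125 623] [ 0.029 -0.71   0.018]
[  9 265   8  25 103] [0.152 0.692 0.018]
[ 53 296  47  10 112] [0.081 0.498 0.017]
```

View pics/c1.png

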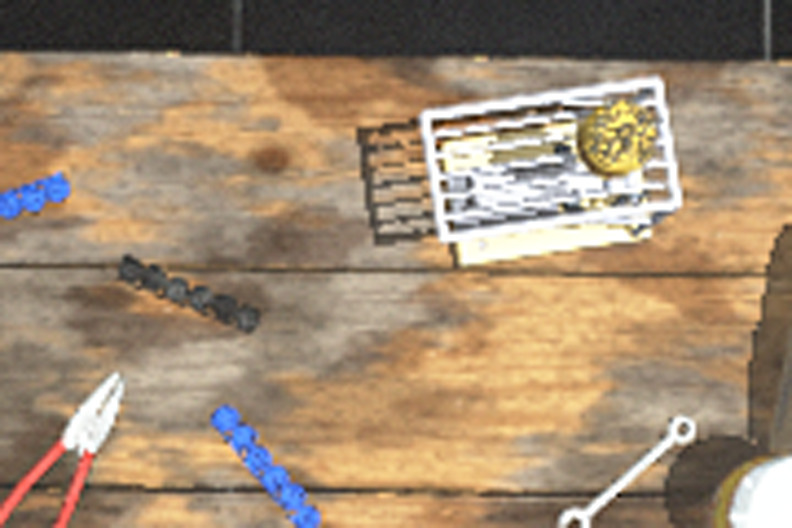

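The close crop shows the black six-cap strip running from (125,265) to (252,322), that is top pixels (218,170) to (247,183). The stand, with its wire shelf, lies at crop x 425-680. Next I need to find which way the stand faces.

```bash
python3 - <<'E'
from h import *
np.set_printoptions(precision=3,suppress=True)
a=load('s0');b=load('t0')
c=a['color'][140:230,270:370][:,:,::-1]
cv2.imwrite('pics/c2.png',cv2.resize(c,None,fx=6,fy=6,interpolation=cv2.INTER_CUBIC))
Pb=cloud(b);Pa=cloud(a)
g=b['color'].astype(int)
# strip: dark and neutral in window
w=np.zeros(g.shape[:2],bool); w[164:190,212:254]=1
m=w&(g.max(-1)<95)&(Pb[...,2]>.005)
q=Pb[m];r=cv2.minAreaRect(q[:,:2].astype(np.float32)*1000);print('strip',m.sum(),r,cv2.boxPoints(r),np.percentile(q[:,2],[5,50,95]))
for nm,P,win in(('top',Pb,(120,180,270,350)),('scene',Pa,(140,230,270,370))):
    Q=P[win[0]:win[1],win[2]:win[3]].reshape(-1,3)
    for lo,hi in((.017,.0225),(.0225,.028),(.03,.04),(.04,.06),(.06,.1),(.14,.175)):
        q=Q[(Q[:,2]>lo)&(Q[:,2]<hi)&(Q[:,0]<.66)]
        if len(q)>5:
            r=cv2.minAreaRect(q[:,:2].astype(np.float32)*1000);print(nm,lo,len(q),q.mean(0),cv2.boxPoints(r).round().tolist())
E
```

```text
strip 94 ((431.4798889160156, -24.54547119140625), (199.27073669433594, 72.12738800048828), 33.0430793762207) [[ 328.295  -48.643]
 [ 367.624 -109.104]
 [ 534.665   -0.448]
 [ 495.336   60.013]] [0.006 0.01  0.017]
top 0.017 290 [ 0.547 -0.242  0.02 ] [[499.0, -192.0], [522.0, -332.0], [612.0, -316.0], [589.0, -177.0]]
top 0.0225 163 [ 0.549 -0.229  0.025] [[500.0, -191.0], [517.0, -319.0], [606.0, -307.0], [589.0, -179.0]]
top 0.03 94 [ 0.555 -0.246  0.034] [[521.0, -320.0], [584.0, -325.0], [593.0, -208.0], [530.0, -203.0]]
top 0.04 111 [ 0.554 -0.269  0.048] [[522.0, -319.0], [567.0, -325.0], [584.0, -204.0], [539.0, -198.0]]
top 0.06 13 [ 0.529 -0.313  0.082] [[523.0, -321.0], [546.0, -322.0], [547.0, -305.0], [523.0, -304.0]]
top 0.14 657 [ 0.552 -0.233  0.162] [[496.0, -164.0], [522.0, -324.0], [611.0, -310.0], [585.0, -150.0]]
scene 0.017 229 [ 0.544 -0.253  0.02 ] [[495.0, -192.0], [518.0, -331.0], [615.0, -315.0], [592.0, -176.0]]
scene 0.0225 175 [ 0.543 -0.242  0.025] [[499.0, -188.0], [515.0, -329.0], [605.0, -319.0], [589.0, -178.0]]
scene 0.03 89 [ 0.548 -0.251  0.035] [[518.0, -189.0], [519.0, -322.0], [588.0, -321.0], [586.0, -188.0]]
scene 0.04 139 [ 0.557 -0.274  0.049] [[499.0, -207.0], [521.0, -325.0], [608.0, -309.0], [586.0, -191.0]]
scene 0.06 34 [ 0.547 -0.316  0.082] [[413.0, -413.0], [458.0, -457.0], [615.0, -299.0], [571.0, -254.0]]
scene 0.14 445 [ 0.541 -0.239  0.163] [[268.0, -258.0], [332.0, -417.0], [642.0, -293.0], [579.0, -133.0]]
```

View pics/c2.png

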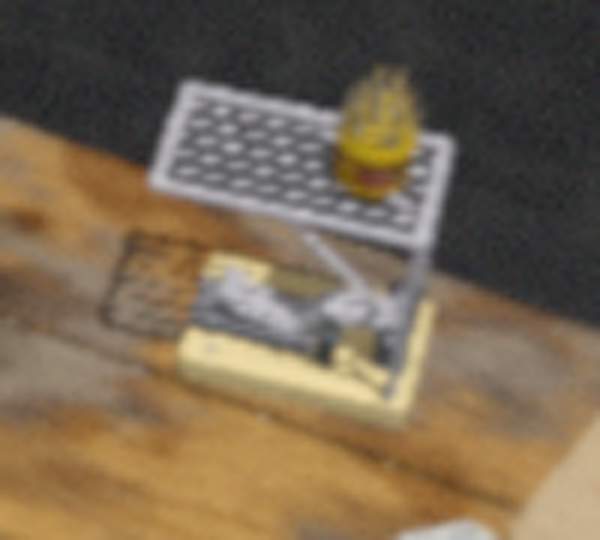

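The scene crop shows the posts and hinge at the right end, at about (410,300) in the crop, and the open front at the left. So the stand's +x points along about (0.16,-0.99) in the world. The deck and shelf rectangles agree on a stop at about (0.5575,-0.264). Now I'll compute the pre-grasp pose.

```bash
cat >> h.py <<'E'
from scipy.spatial.transform import Rotation as R
np.set_printoptions(precision=4,suppress=True)
def pose(az,lean):  # d azimuth deg (inward), lean deg
    a,t=np.radians([az,lean]); d=np.array([np.cos(a),np.sin(a),0]);k=np.array([0,0,1.])
    z=np.sin(t)*d-np.cos(t)*k; x=-(np.cos(t)*d+np.sin(t)*k)
    return np.c_[x,np.cross(z,x),z]
def go(p,M,o=None):
    o=o or get_obs(); Rc=np.array(o['eef_rot'])
    s=Rc.T@(np.array(p)-o['tool_pos'])/.4; w=R.from_matrix(Rc.T@M).as_rotvec()/np.radians(30)
    print('shift',s,'turn',w); return s,w
def pix(d,u,v,h):
    f=d['depth'].shape[0]/2/np.tan(np.radians(d['fovy'])/2)
    r=np.array(d['orientation'])@np.array([(u-d['cx'])/f,(v-d['cy'])/f,1]); o=np.array(d['xyz'])
    return o+r*(h-o[2])/r[2]
E
python3 - <<'E'
from h import *
b=load('t0')
e=[pix(b,190+x/4.4-.4,110+y/4.4-.4,.008) for x,y in((120,262),(260,324))]
c=(e[0]+e[1])/2; d=e[1]-e[0]; az=np.degrees(np.arctan2(d[1],d[0]));print(c,np.linalg.norm(d),az)
g=c-.037*d/np.linalg.norm(d);print('grasp',g)
for a,l in((az,0),(az,38)): go([g[0],g[1]+.07*(l>0),.15],pose(a,l))
E
```

```text
[0.4784 0.0044 0.008 ] 0.11210064808489068 -113.24614636010676
grasp [0.493  0.0384 0.008 ]
shift [-1.1694 -1.0355  0.2028] turn [-0.0018  0.0016  3.2921]
shift [-1.1257 -0.8661  0.2027] turn [ 1.0854 -0.9309  3.1579]
```

step_arm(series=[-0.12,-0.1,0,0,0,0.33,-0.24,-0.2,0,0,0,0.66,-0.36,-0.3,0,0,0,1,-0.48,-0.4,0,0,0,1,-0.6,-0.5,0,0,0,1], grip=0)

```text
clock: 0.72
tool_pos: [0.3268, 0.3013, 0.2312]
eef_rot: [[-0.714, 0.701, 0.0], [0.701, 0.714, -0.0], [-0.0, 0.0, -1.0]]
ft_force: [1.3, 0.1, 0.2]
opening: 0.0858
grip_force: 0.0
```

```bash
python3 - <<'E'
from h import *
go([.493,.1,.2],pose(-113.2,38))
print(get_obs()['joints'])
E
```

```text
shift [-0.649  -0.068   0.0781] turn [ 0.7585 -1.1089  2.2023]
[ 0.5711 -0.1263  1.7175 -0.0001  1.5503 -0.2235]
```

step_arm(series=[-0.13,-0.01,0,0.1,-0.1,0.3,-0.26,-0.02,0.02,0.2,-0.25,0.6,-0.39,-0.04,0.04,0.3,-0.4,0.9,-0.52,-0.05,0.06,0.35,-0.5,1,-0.65,-0.07,0.08,0.35,-0.5,1])

```text
clock: 1.35
tool_pos: [0.4929, 0.1, 0.1983]
eef_rot: [[-0.268, 0.963, -0.026], [0.918, 0.247, -0.311], [-0.293, -0.107, -0.95]]
ft_force: [1.2, -0.0, 0.9]
opening: 0.0851
grip_force: 0.0
```

```bash
python3 - <<'E'
from h import *
go([.493,.1,.17],pose(-113.2,38))
print(get_obs()['joints'])
E
```

```text
shift [0.0206 0.0079 0.0671] turn [ 0.4055 -0.6024  1.2055]
[ 0.2373  0.0991  1.5946 -0.3006  1.552  -0.0081]
```

step_arm(series=[0,0,0.01,0.1,-0.15,0.3,0.01,0,0.03,0.2,-0.3,0.6,0.02,0.01,0.07,0.3,-0.45,0.9,0.02,0.01,0.07,0.34,-0.5,1,0.02,0.01,0.07,0.34,-0.5,1])

```text
clock: 1.98
tool_pos: [0.4931, 0.1007, 0.169]
eef_rot: [[0.22, 0.955, -0.196], [0.791, -0.293, -0.537], [-0.57, -0.037, -0.821]]
ft_force: [-1.0, 0.5, 0.5]
opening: 0.0856
grip_force: 0.0
```

```bash
python3 - <<'E'
from h import *
d=shot('wrist','w1');print(d['xyz'])
go([.493,.1,.17],pose(-113.2,38))
print(get_obs()['joints'])
E
```

```text
[0.535  0.2304 0.2476]
shift [-0.0018  0.0001 -0.    ] turn [ 0.0669 -0.1047  0.208 ]
[ 0.3329  0.3069  1.4917 -0.4659  1.7365  0.633 ]
```

View pics/w1.png

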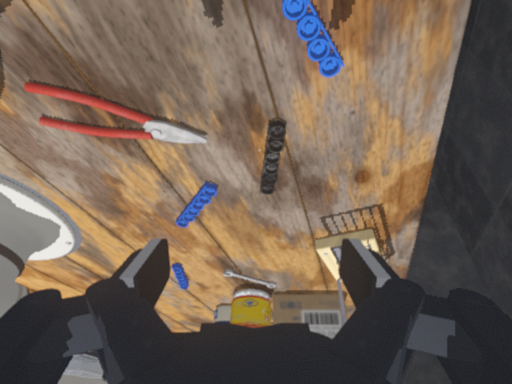

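The wrist view shows the black strip from (277,120) to (268,192), clear of the pliers and the blue strips. The stand is at (355,250). I'll measure the strip more closely.

```bash
python3 - <<'E'
from h import *
d=load('w1'); g=d['color'].astype(int)
m=np.zeros(g.shape[:2],np.uint8); m[112:200,255:292]=(g.max(-1)<85)[112:200,255:292]
n,l,s,ce=cv2.connectedComponentsWithStats(m,connectivity=8); i=1+s[1:,4].argmax(); print(s[i])
P=cloud(d); 
v,u=np.where(l==i); q=np.array([pix(d,a,b,.0075) for a,b in zip(u,v)])
r=cv2.minAreaRect(q[:,:2].astype(np.float32)*1000); print(r, np.percentile(P[l==i][:,2],[5,50,95]))
B=cv2.boxPoints(r);
e=sorted([(B[k],B[(k+1)%4]) for k in range(4)],key=lambda e:-np.linalg.norm(e[1]-e[0]))[0]; D=e[1]-e[0]
if D[1]>0:D=-D
D/=np.linalg.norm(D); az=np.degrees(np.arctan2(D[1],D[0])); c=np.array(r[0])/1000
G=c-.037*D; print(c,az,G)
for h in(.05,.008): go([*(G-(h-.008)*.8*D),h],pose(az,38))
E
```

```text
[ 261  119   25   75 1004]
((476.6483154296875, 3.4711570739746094), (118.0152359008789, 20.233495712280273), 69.88267517089844) [0.0026 0.0091 0.0121]
[0.4766 0.0035] -110.11732 [0.4894 0.0382]
shift [0.1135 0.052  0.283 ] turn [ 0.0059 -0.1066  0.1253]
shift [0.1045 0.0512 0.4172] turn [ 0.0059 -0.1066  0.1253]
```

```bash
python3 - <<'E'
from h import *
az=-110.6;D=pose(az,90)[:,2];C=np.array([.4766,.0035,0]);G=C-.031*D
for h in(.05,.0075): go(G-(h-.0075)*.7*D+[0,0,h],pose(az,35))
E
```

```text
shift [0.0933 0.0518 0.2971] turn [ 0.0118 -0.0064  0.1385]
shift [0.0929 0.051  0.4268] turn [ 0.0118 -0.0064  0.1385]
```

step_arm(series=[0.03,0.02,0.1,0.01,0,0.14,0.06,0.035,0.2,0.01,0,0.14,0.093,0.052,0.29,0.01,-0.005,0.14,0.093,0.052,0.297,0.012,-0.006,0.139,0.093,0.052,0.297,0.012,-0.006,0.139])

```text
clock: 2.65
tool_pos: [0.4984, 0.0603, 0.052]
eef_rot: [[0.291, 0.936, -0.201], [0.767, -0.353, -0.536], [-0.573, 0.002, -0.82]]
ft_force: [0.2, -0.3, 0.7]
opening: 0.0854
grip_force: 0.0
```

```bash
python3 - <<'E'
from h import *
d=shot('wrist','w2')
az=-110.6;D=pose(az,90)[:,2];C=np.array([.4766,.0035,0]);G=C-.031*D
go(G+[0,0,.0075],pose(az,35))
E
```

```text
shift [ 0.0022 -0.0017  0.1348] turn [ 0.0031 -0.0028 -0.0051]
```

View pics/w2.png

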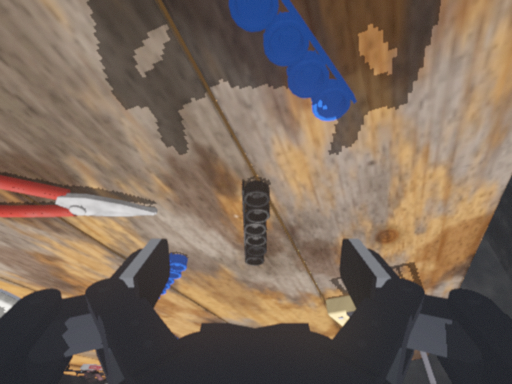

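The strip is upright in the view at u≈256, from v 180 to 263, centred between the fingers at u 168 and 342. I'll do a quick check of its ends.

```bash
python3 - <<'E'
from h import *
d=load('w2');P=cloud(d);g=d['color'].astype(int)
m=np.zeros(g.shape[:2],np.uint8); m[170:272,235:280]=(g.max(-1)<85)[170:272,235:280]
n,l,s,ce=cv2.connectedComponentsWithStats(m,connectivity=8); i=1+s[1:,4].argmax(); print(s[i])
q=P[(l==i)&(P[...,2]>.004)]
az=-110.6;D=pose(az,90)[:,2];C=np.array([.4766,.0035,0]);Y=pose(az,0)[:,1]
t=(q-C)@D;y=(q-C)@Y;print(np.percentile(t,[0,1,99,100]),np.percentile(y,[1,50,99]),np.percentile(q[:,2],[50,95]),np.polyfit(t,y,1))
E
```

```text
[ 242  178   27   50 1019]
[-0.1973 -0.0547 -0.0113 -0.0097] [-0.0081  0.0001  0.0093] [0.0095 0.0123] [-0.0094  0.0001]
```

step_arm(series=[0,0,0.04,0,0,0,0,0,0.08,0,0,0,0.002,-0.001,0.11,0,0,0,0.002,-0.001,0.134,0,0,0,0.002,-0.001,0.134,0,0,0])

```text
clock: 3.32
tool_pos: [0.4866, 0.0317, 0.0055]
eef_rot: [[0.29, 0.935, -0.203], [0.766, -0.354, -0.537], [-0.574, 0.0, -0.819]]
ft_force: [0.0, 0.5, -0.3]
opening: 0.0856
grip_force: 0.0
```

step_arm(series=[0,0,0,0,0,0,0,0,0,0,0,0,0,0,0,0,0,0,0,0,0,0,0,0,0,0,0,0,0,0], grip=1, grip_force=60)

```text
clock: 3.95
tool_pos: [0.4872, 0.0321, 0.0064]
eef_rot: [[0.29, 0.935, -0.202], [0.766, -0.353, -0.537], [-0.574, 0.002, -0.819]]
ft_force: [0.2, 0.1, 4.9]
opening: 0.014
grip_force: 58.5
```

```bash
python3 - <<'E'
from h import *
o=get_obs()
go(o['tool_pos']+[0,0,.06],pose(-110.6,35))
go([.522,-.05,.08],pose(-80.7,35))
E
```

```text
shift [-0.0861  0.0002 -0.1229] turn [ 0.0006  0.0002 -0.0042]
shift [-0.2375  0.1541 -0.058 ] turn [-0.5712  0.001  -0.8205]
```

step_arm(series=[-0.02,0,-0.03,0,0,0,-0.05,0,-0.07,0,0,0,-0.086,0,-0.123,0,0,0,-0.086,0,-0.123,0,0,0,-0.086,0,-0.123,0,0,0])

```text
clock: 4.58
tool_pos: [0.4869, 0.0322, 0.0665]
eef_rot: [[0.29, 0.935, -0.202], [0.766, -0.353, -0.537], [-0.573, 0.001, -0.819]]
ft_force: [0.6, 0.5, -0.3]
opening: 0.0143
grip_force: 58.6
```

```bash
python3 - <<'E'
from h import *
d=shot('wrist','w3')
go([.522,-.05,.08],pose(-80.7,35))
E
```

```text
shift [-0.1518  0.155   0.0639] turn [-0.5724  0.0005 -0.82  ]
```

View pics/w3.png

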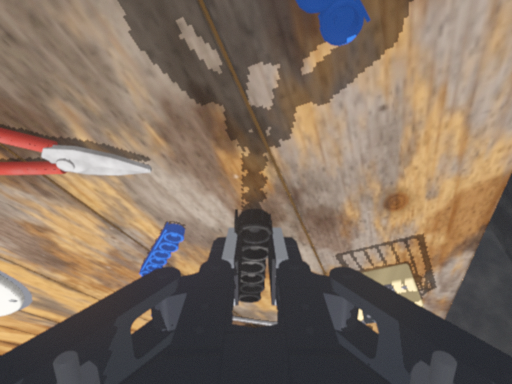

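The strip is held between the pads, spanning (254,210) to (250,300). I'll measure its tilt in the grip.

```bash
python3 - <<'E'
from h import *
d=load('w3');P=cloud(d);o=get_obs();T=o['tool_pos'];D=pose(-110.6,90)[:,2];Y=pose(-110.6,0)[:,1]
q=P[205:310,235:275].reshape(-1,3)-T; a=np.c_[q@D,q@Y,q[:,2]]
a=a[(abs(a[:,1])<.0125)&(abs(a[:,2])<.05)&(abs(a[:,0])<.12)]
print(len(a),a[:,0].min(),a[:,0].max())
for lo in np.arange(-.04,.1,.01):
    s=a[(a[:,0]>=lo)&(a[:,0]<lo+.01)]
    if len(s)>8:print(round(lo,3),len(s),np.percentile(s[:,2],[10,50,90,98]),np.percentile(s[:,1],[3,50,97]))
E
```

```text
3400 -0.02956706614194562 0.08686514651495876
-0.03 838 [-0.0026  0.0043  0.0278  0.0309] [-0.0095 -0.0013  0.0075]
-0.02 722 [0.0004 0.008  0.0354 0.0376] [-0.0096  0.0002  0.0084]
-0.01 522 [0.001  0.005  0.019  0.0292] [-0.0077 -0.0008  0.0065]
0.0 206 [0.0016 0.0046 0.0104 0.0136] [-0.0077 -0.0006  0.0065]
0.01 203 [0.0013 0.005  0.0059 0.0062] [-0.0073 -0.0004  0.0048]
0.02 206 [0.0009 0.0035 0.0056 0.0059] [-0.0082 -0.0022  0.0055]
0.03 77 [0.0025 0.0043 0.005  0.0056] [-0.0091 -0.0004  0.0054]
0.04 177 [0.0005 0.0028 0.0044 0.0048] [-0.0089 -0.0024  0.0054]
0.05 97 [0.0018 0.0037 0.0043 0.0045] [-0.0107 -0.0017  0.0058]
0.06 159 [0.0007 0.003  0.0043 0.0045] [-0.0095 -0.0032  0.0049]
0.07 81 [0.0021 0.0044 0.0049 0.005 ] [-0.0121 -0.0033  0.0033]
0.08 112 [0.0012 0.0034 0.0047 0.0051] [-0.0116 -0.005   0.0011]
```

```bash
cat >> h.py <<'E'
S=np.array([.5575,-.264,0]); AZ=-80.7; XS=pose(AZ,90)[:,2]; YS=pose(AZ,0)[:,1]
def ins(out,z,lat=0,yaw=2.5,lean=35):
    M=pose(AZ+yaw,lean);D=pose(AZ+yaw,90)[:,2]
    p=S-out*XS+lat*YS-.0313*D+.0018*M[:,1]; p[2]=z; return p,M
E
python3 - <<'E'
from h import *
go(*ins(.165,.045))
E
```

```text
shift [-0.1371  0.1825  0.1605] turn [-0.6202  0.0006 -0.8883]
```

step_arm(series=[-0.03,0.04,0.02,-0.15,0,-0.22,-0.06,0.08,0.05,-0.3,0,-0.44,-0.1,0.13,0.1,-0.45,0,-0.66,-0.137,0.182,0.15,-0.62,0,-0.888,-0.137,0.182,0.16,-0.62,0,-0.888])

```text
clock: 5.25
tool_pos: [0.5252, -0.0713, 0.0445]
eef_rot: [[-0.168, 0.979, 0.116], [0.802, 0.204, -0.562], [-0.574, -0.001, -0.819]]
ft_force: [-0.5, -0.0, -0.5]
opening: 0.0139
grip_force: 58.6
```

```bash
python3 - <<'E'
from h import *
d=shot('wrist','w4');t=shot('top','t4')
c=t['color'][130:190,250:340]
cv2.imwrite('pics/c4.png',np.vstack([d['color'],cv2.resize(c,(512,341))[:216]])[:,:,::-1])
print(get_obs()['joints'])
go(*ins(.165,.033))
E
```

```text
[ 0.0697  0.2187  1.894  -0.7091  1.0617  0.2334]
shift [0.0165 0.0014 0.0242] turn [-0.004   0.0001 -0.0033]
```

View pics/w4.png

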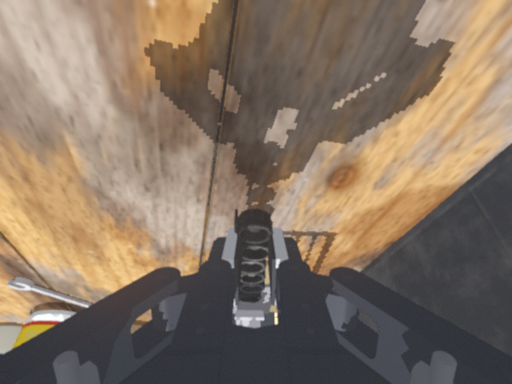

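The strip points at the sprung arm, whose grey strap shows at (255,315). I'll check the strip's line against the stand, using the same top camera for both.

```bash
python3 - <<'E'
from h import *
t=load('t4');d=load('w4')
for nm,x in(('top',t),('wrist',d)):
    P=cloud(x);q=P.reshape(-1,3)-S;a=np.c_[q@XS,q@YS,q[:,2]]
    g=x['color'].reshape(-1,3).astype(int).max(1)
    s=a[(abs(a[:,1])<.02)&(a[:,0]>-.205)&(a[:,0]<-.1)&(a[:,2]>.034)&(a[:,2]<.055)]
    for lo in np.arange(-.2,-.1,.015):
        k=s[(s[:,0]>=lo)&(s[:,0]<lo+.015)]
        if len(k)>3:print(nm,round(lo,3),len(k),np.percentile(k[:,1],[5,50,95]),np.percentile(k[:,2],[50,95]))
    for nm2,z0,z1 in(('deck',.018,.0222),('cover',.0225,.026),('arm',.03,.065),('shelf',.15,.17)):
        k=a[(abs(a[:,1])<.06)&(a[:,0]>-.115)&(a[:,0]<.06)&(a[:,2]>z0)&(a[:,2]<z1)]
        if len(k)>3:print(nm,nm2,len(k),np.percentile(k[:,1],[1,50,99]),np.percentile(k[:,0],[1,99]))
E
```

```text
top -0.2 21 [-0.0105  0.0002  0.0065] [0.045 0.051]
top -0.185 26 [-0.0106 -0.0025  0.0041] [0.0444 0.0488]
top -0.17 27 [-0.0109 -0.0021  0.0066] [0.046  0.0503]
top -0.155 25 [-0.0108 -0.0033  0.0047] [0.0451 0.0495]
top -0.14 23 [-0.0107 -0.0018  0.007 ] [0.0449 0.0492]
top -0.125 24 [-0.0106 -0.0018  0.0051] [0.044  0.0502]
top deck 248 [-0.046  -0.0156  0.0449] [-0.0791  0.0574]
top cover 138 [-0.0429 -0.0124  0.0428] [-0.0799  0.0534]
top arm 212 [-0.0413 -0.0034  0.0283] [-0.1146  0.0523]
top shelf 650 [-0.044  -0.0008  0.0442] [-0.1077  0.0527]
wrist -0.2 406 [-0.0091 -0.0022  0.0045] [0.0487 0.0509]
wrist -0.185 161 [-0.0083 -0.001   0.0046] [0.0493 0.05  ]
wrist -0.17 254 [-0.0087 -0.0026  0.0047] [0.0478 0.0497]
wrist -0.155 239 [-0.0086 -0.002   0.0051] [0.0472 0.0485]
wrist -0.14 203 [-0.0091 -0.002   0.0061] [0.0472 0.0488]
wrist -0.125 168 [-0.0099 -0.0022  0.0044] [0.0478 0.049 ]
wrist -0.11 9 [-0.0064 -0.0036 -0.0015] [0.0479 0.0487]
wrist deck 85 [0.0123 0.0271 0.0351] [-0.0789  0.0501]
wrist cover 476 [-0.0177  0.0119  0.027 ] [-0.0787  0.003 ]
wrist arm 643 [-0.0164 -0.0006  0.0266] [-0.114   0.0039]
```

```bash
python3 - <<'E'
from h import *
for o in(.165,.125,.06,.056):go(*ins(o,.032,.002))
E
```

```text
shift [0.0178 0.0064 0.0263] turn [-0.004   0.0001 -0.0033]
shift [-0.0641  0.0023  0.0837] turn [-0.004   0.0001 -0.0033]
shift [-0.1971 -0.0044  0.1768] turn [-0.004   0.0001 -0.0033]
shift [-0.2053 -0.0048  0.1825] turn [-0.004   0.0001 -0.0033]
```

step_arm(series=[0.018,0.006,0.026,0,0,0,0.018,0.006,0.026,0,0,0,-0.02,0.004,0.053,0,0,0,-0.064,0.002,0.084,0,0,0,-0.064,0.002,0.084,0,0,0], grip_force=80)

```text
clock: 5.98
tool_pos: [0.5354, -0.1107, 0.0326]
eef_rot: [[-0.166, 0.979, 0.117], [0.802, 0.203, -0.562], [-0.574, 0.0, -0.819]]
ft_force: [0.0, -0.5, 0.3]
opening: 0.0131
grip_force: 78.2
```

```bash
python3 - <<'E'
from h import *
for o in(.1,.075,.06):go(*ins(o,.032,.002))
d=shot('wrist','w5');P=cloud(d);q=P.reshape(-1,3)-S;a=np.c_[q@XS,q@YS,q[:,2]]
s=a[(abs(a[:,1])<.02)&(a[:,0]>-.2)&(a[:,0]<-.04)&(a[:,2]>.028)&(a[:,2]<.045)]
for lo in np.arange(-.16,-.04,.015):
    k=s[(s[:,0]>=lo)&(s[:,0]<lo+.015)]
    if len(k)>3:print(round(lo,3),len(k),np.percentile(k[:,1],[5,50,95]),np.percentile(k[:,2],[50,95]))
E
```

```text
shift [-0.0473 -0.0037  0.0349] turn [-0.0016  0.0012 -0.0033]
shift [-0.0984 -0.0063  0.0707] turn [-0.0016  0.0012 -0.0033]
shift [-0.1291 -0.0079  0.0922] turn [-0.0016  0.0012 -0.0033]
-0.16 354 [-0.0051  0.0019  0.0079] [0.037  0.0415]
-0.145 202 [-0.0035  0.0022  0.0079] [0.0372 0.0381]
-0.13 231 [-0.0044  0.0016  0.0083] [0.036  0.0376]
-0.115 231 [-0.0044  0.0017  0.0087] [0.0353 0.0366]
-0.1 197 [-0.0048  0.0017  0.01  ] [0.0352 0.0366]
-0.085 154 [-0.0055  0.002   0.0079] [0.0356 0.037 ]
-0.07 191 [-0.0097  0.0003  0.0103] [0.0417 0.0448]
-0.055 15 [-0.0097  0.0028  0.0111] [0.0382 0.0386]
```

step_arm(series=[-0.02,-0.002,0.014,0,0,0,-0.035,-0.004,0.025,0,0,0,-0.05,-0.006,0.036,0,0,0,-0.06,-0.006,0.044,0,0,0,-0.07,-0.007,0.051,0,0,0])

```text
clock: 6.65
tool_pos: [0.5397, -0.1438, 0.0317]
eef_rot: [[-0.167, 0.979, 0.117], [0.802, 0.204, -0.562], [-0.574, 0.0, -0.819]]
ft_force: [-0.3, 4.9, 0.2]
opening: 0.0127
grip_force: 78.5
```

```bash
python3 - <<'E'
from h import *
o=get_obs();print(o['ft_force']@XS,o['moment'],(o['tool_pos']-S)@XS,(o['tool_pos']-S)@YS)
for o in(.075,.06,.055):go(*ins(o,.032,.001))
E
```

```text
-4.927600705592001 [ 0.8666  0.1193 -0.0023] -0.12152413385648422 0.0018139317753161864
shift [-0.0315 -0.0026  0.021 ] turn [ 0.0001  0.0003 -0.0004]
shift [-0.0622 -0.0042  0.0425] turn [ 0.0001  0.0003 -0.0004]
shift [-0.0724 -0.0048  0.0497] turn [ 0.0001  0.0003 -0.0004]
```

step_arm(series=[-0.015,-0.001,0.01,0,0,0,-0.03,-0.002,0.02,0,0,0,-0.04,-0.003,0.027,0,0,0,-0.05,-0.003,0.034,0,0,0,-0.054,-0.004,0.037,0,0,0])

```text
clock: 7.28
tool_pos: [0.5434, -0.17, 0.032]
eef_rot: [[-0.167, 0.979, 0.117], [0.802, 0.204, -0.562], [-0.574, 0.0, -0.819]]
ft_force: [-0.8, 4.4, -0.2]
opening: 0.0131
grip_force: 78.5
```

```bash
python3 - <<'E'
from h import *
o=get_obs();print(o['ft_force']@XS,o['moment'],(o['tool_pos']-S)@XS,(o['tool_pos']-S)@YS)
d=shot('wrist','w6');shot('top','t6');sc=shot('scene','s6')
im=np.hstack([cv2.resize(d['color'][170:340,150:360],(420,340)),cv2.resize(sc['color'][140:225,270:365],(380,340))])
cv2.imwrite('pics/c6.png',im[:,:,::-1])
P=cloud(d);T=o['tool_pos'];q=P.reshape(-1,3)-S;a=np.c_[q@XS,q@YS,q[:,2]]
s=a[(abs(a[:,1])<.012)&(a[:,0]>-.125)&(a[:,0]<.01)&(a[:,2]>.026)&(a[:,2]<.06)]
for lo in np.arange(-.125,.0,.01):
    k=s[(s[:,0]>=lo)&(s[:,0]<lo+.01)]
    if len(k)>3:print(round(lo,3),len(k),k[:,0].min(),np.percentile(k[:,1],[5,50,95]),np.percentile(k[:,2],[50,95]))
for o in(.06,.055,.053):go(*ins(o,.032,.001))
E
```

```text
-4.4870843938702665 [0.8754 0.101  0.1109] -0.09507690625577969 0.0013250164226883024
-0.125 1227 -0.12498798048735497 [-0.0107 -0.0005  0.0103] [0.0444 0.0586]
-0.115 635 -0.11499003795752222 [-0.011   0.0021  0.0108] [0.0367 0.0546]
-0.105 427 -0.10497807173203547 [-0.0069 -0.0009  0.0061] [0.0365 0.0525]
-0.095 231 -0.09479265140663076 [-0.0066  0.0005  0.0064] [0.0355 0.0444]
-0.085 143 -0.0849974756312421 [-0.0056  0.0006  0.0061] [0.0365 0.0375]
-0.075 200 -0.07482769639638906 [-0.0055 -0.0005  0.0059] [0.0347 0.0369]
-0.065 282 -0.0643319234297375 [-0.0095  0.0011  0.0099] [0.0574 0.0598]
-0.055 310 -0.05491294497247335 [-0.0079  0.0002  0.0089] [0.0355 0.0553]
-0.045 175 -0.044872148077318846 [-0.0067  0.0023  0.0094] [0.0358 0.0496]
-0.035 238 -0.03466091511873877 [-0.0061  0.0003  0.0092] [0.0349 0.0444]
-0.025 112 -0.024952833079435854 [-0.007   0.0032  0.0096] [0.0359 0.0389]
-0.015 42 -0.013958130948137278 [-0.0062 -0.0012  0.0037] [0.0327 0.0338]
-0.005 18 -0.001465430910309751 [0.0034 0.0101 0.0117] [0.0276 0.052 ]
shift [-0.0074 -0.      0.0057] turn [-0.0004  0.0017 -0.0005]
shift [-0.0177 -0.0005  0.0128] turn [-0.0004  0.0017 -0.0005]
shift [-0.0217 -0.0008  0.0157] turn [-0.0004  0.0017 -0.0005]
```

View pics/c6.png

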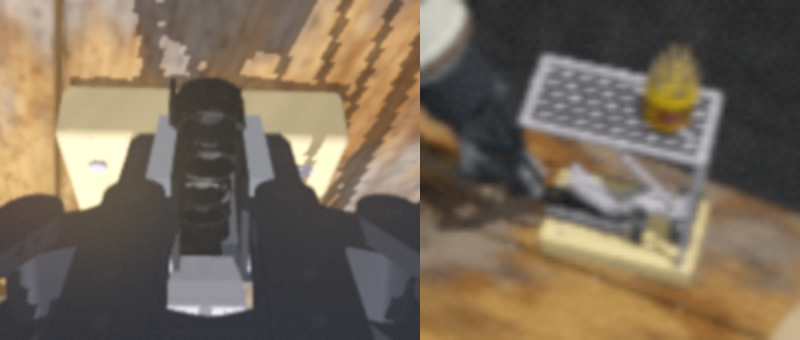

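The strip is under the raised strap, with its caps running from (205,90) to (205,250) in the left panel, centred on the deck, and the gripper is clear of the shelf. About 8 mm remain to the stop.

step_arm(series=[-0.005,0,0.004,0,0,0,-0.01,0,0.007,0,0,0,-0.014,0,0.01,0,0,0,-0.017,0,0.012,0,0,0,-0.02,0,0.014,0,0,0])

```text
clock: 8.05
tool_pos: [0.5454, -0.1792, 0.032]
eef_rot: [[-0.167, 0.979, 0.117], [0.802, 0.204, -0.562], [-0.574, 0.0, -0.819]]
ft_force: [-0.7, 3.8, -1.2]
opening: 0.013
grip_force: 78.4
```

```bash
python3 - <<'E'
from h import *
o=get_obs();print(o['ft_force']@XS,o['moment'],(o['tool_pos']-S)@XS,(o['tool_pos']-S)@YS)
d=shot('wrist','w7')
E
```

```text
-3.880352223672355 [0.8328 0.1231 0.0099] -0.08560014581939895 0.0017587805496729475
```

step_arm(series=[-0.002,0,0.0014,0,0,0,-0.004,0,0.003,0,0,0,-0.006,0,0.004,0,0,0,-0.006,0,0.004,0,0,0,-0.006,0,0.004,0,0,0])

```text
clock: 8.72
tool_pos: [0.5457, -0.1805, 0.0314]
eef_rot: [[-0.168, 0.979, 0.117], [0.803, 0.205, -0.56], [-0.572, 0.0, -0.82]]
ft_force: [-3.4, 21.2, 0.4]
opening: 0.0132
grip_force: 79.4
```

Contact with the stop: the push rose to 21 N. I'll ease off, settle it and open.

step_arm(series=[0.002,0,0,0,0,0,0.003,0,0.0006,0,0,0,0.003,0,0.0006,0,0,0,0.003,0,0.0006,0,0,0,0.003,0,0.0006,0,0,0])

```text
clock: 9.35
tool_pos: [0.5457, -0.1803, 0.0309]
eef_rot: [[-0.168, 0.979, 0.118], [0.802, 0.205, -0.561], [-0.573, 0.0, -0.82]]
ft_force: [-2.6, 13.5, 0.8]
opening: 0.013
grip_force: 79.1
```

step_arm(series=[0,0,0,0,0,0,0,0,0,0,0,0,0,0,0,0,0,0,0,0,0,0,0,0,0,0,0,0,0,0], grip=0.4)

```text
clock: 9.98
tool_pos: [0.5458, -0.1812, 0.0312]
eef_rot: [[-0.167, 0.979, 0.117], [0.802, 0.204, -0.562], [-0.574, 0.0, -0.819]]
ft_force: [-1.1, 0.0, 0.7]
opening: 0.0513
grip_force: 0.0
```

step_arm(series=[0,0,-0.03,0,0,0,0,0,-0.08,0,0,0,0,0,-0.14,0,0,0,0,0,-0.2,0,0,0,0,0,-0.25,0,0,0])

```text
clock: 10.6
tool_pos: [0.5341, -0.124, 0.1146]
eef_rot: [[-0.167, 0.979, 0.118], [0.802, 0.205, -0.562], [-0.574, 0.001, -0.819]]
ft_force: [-0.3, -0.0, 0.5]
opening: 0.0512
grip_force: 0.0
```

```bash
python3 - <<'E'
from h import *
d=shot('wrist','w8');sc=shot('scene','s8');t=shot('top','t8')
im=np.hstack([cv2.resize(d['color'][120:330,130:370],(420,367)),cv2.resize(sc['color'][140:225,270:365],(380,367))])
cv2.imwrite('pics/c8.png',im[:,:,::-1])
for nm,x in(('w',d),('s',sc)):
    P=cloud(x);q=P.reshape(-1,3)-S;a=np.c_[q@XS,q@YS,q[:,2]]
    dark=x['color'].reshape(-1,3).max(1)<90
    s=a[dark&(abs(a[:,1])<.015)&(a[:,0]>-.14)&(a[:,0]<.01)&(a[:,2]>.026)&(a[:,2]<.06)]
    for lo in np.arange(-.14,.0,.01):
        k=s[(s[:,0]>=lo)&(s[:,0]<lo+.01)]
        if len(k)>3:print(nm,round(lo,3),len(k),k[:,0].min(),k[:,0].max(),np.percentile(k[:,1],[5,50,95]),np.percentile(k[:,2],[50,95]))
E
```

```text
w -0.11 194 -0.10937589595663817 -0.10005243472869028 [-0.0091 -0.001   0.0065] [0.0314 0.0356]
w -0.1 151 -0.099966807095109 -0.09004967345141779 [-0.0072  0.0003  0.0055] [0.0335 0.0358]
w -0.09 72 -0.08972337715050614 -0.08024407511957596 [-0.0096 -0.004   0.0079] [0.0335 0.0364]
w -0.08 114 -0.07994268554319119 -0.07033571462599664 [-0.0094  0.0004  0.0057] [0.0337 0.0361]
w -0.07 61 -0.0698968071736408 -0.06006874112925577 [-0.0093 -0.0027  0.0064] [0.0341 0.0361]
w -0.06 120 -0.05994481182015255 -0.05007149898767918 [-0.0073 -0.0007  0.0049] [0.0342 0.0361]
w -0.05 62 -0.04976643659000524 -0.04024570645150793 [-0.009   0.0023  0.0075] [0.0334 0.0354]
w -0.04 105 -0.039979580034042596 -0.03006798579024753 [-0.0066  0.      0.0064] [0.0339 0.0352]
w -0.03 59 -0.029737002592822845 -0.020006628524606676 [-0.0079  0.0007  0.0088] [0.0318 0.0349]
w -0.02 8 -0.01997771013250895 -0.017420040121266734 [-0.0032 -0.0009  0.0028] [0.0299 0.031 ]
s -0.11 10 -0.1091057690358939 -0.10016600266416394 [-0.0099 -0.003   0.0075] [0.0338 0.038 ]
s -0.1 13 -0.09912798359221572 -0.09016232562976943 [-0.0096 -0.0042  0.0077] [0.0329 0.0363]
s -0.09 13 -0.08942954375706551 -0.08017165879331768 [-0.0095 -0.0024  0.0098] [0.0337 0.0375]
s -0.08 13 -0.07892006335307389 -0.07046862785062714 [-0.0106 -0.0015  0.0072] [0.0312 0.0362]
s -0.07 10 -0.06785023694473641 -0.06014007882755346 [-0.0106 -0.0038  0.0051] [0.0322 0.041 ]
s -0.06 8 -0.058302721676414204 -0.05141981368563753 [-0.0089 -0.0022  0.0037] [0.0321 0.0379]
s -0.05 8 -0.049642785892693775 -0.040543071351027624 [-0.011  -0.0068  0.0022] [0.0327 0.0358]
s -0.02 4 -0.018768295188250315 -0.011126932830018319 [-0.0088 -0.0065 -0.0043] [0.0275 0.0332]
s -0.01 6 -0.008302975805208213 -0.00014618202528377103 [-0.0104 -0.0066  0.0011] [0.0371 0.0399]
s 0.0 5 0.00044612953543605923 0.005966276424089069 [-0.0098 -0.0062  0.0013] [0.0364 0.0407]
```

View pics/c8.png

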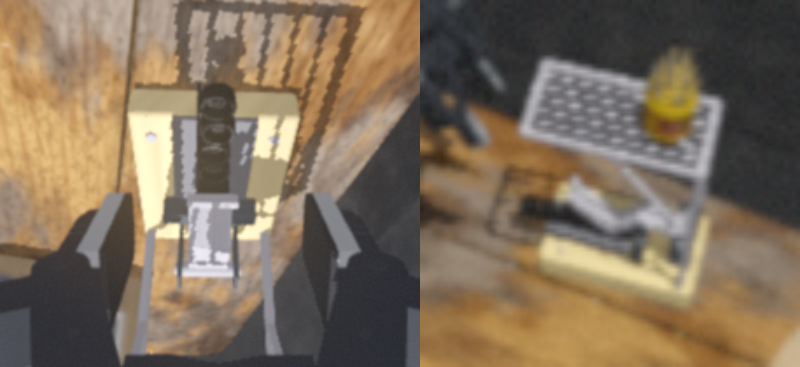

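The strip lies level on the cover under the strap, running from (215,85) to (215,190) in the left panel. Its tail is 109 mm out from the stop, so it is home. The gripper is clear, so I'll hand in.

```bash
python3 -c "
from rig import *
print(get_obs()['joint_vel'].round(3)); print(close_job())"
```

```text
[-0.017  0.026  0.019 -0.003 -0.018  0.006]
the job is handed in; nothing more can be done
None
```

I pushed the black cap strip in to the back stop; it lies level on the flat cover under the sprung arm, with the gripper clear, and I handed the job in at about 11 s. I got no verdict back, and I did not measure the arm's joint angle or how far the cover moved.

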